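# Fit the blue filter and hold the dip probe in the colorimeter

### The arm

A 6-joint arm with a two-finger parallel gripper is mounted at the origin on a cart in front of the work surface, level with it; the furniture and walls round the work are solid. World frame = base frame: x ahead of the robot, y to its left, z up, the work surface at z = 0. Lengths are in m, angles in degrees, forces in N, time in s.
With the tool pointing down it reaches from about 0.3 to 0.75 m from the base axis. Payload 8.5 kg.
Tool frame: the origin (TCP) lies midway between the tips of the shut fingers; the grasp point (between the pads) lies 19 mm behind it (env.pinch_z is the z of the grasp point in the tool frame, in m); z points along the fingers, y is the line along which they close (so a half turn about z gives the same grasp; the last joint's range is limited). The gripper opens to 85 mm and grips with 20 to 120 N. Pads are 22 mm wide; open, the fingers measure 114 mm over their backs; the gripper's body (76 mm by 85 mm) begins 54 mm behind the grasp point. The pads swing forward as they close: fully open they stand 13 mm farther back than shut.
Start: joints at [-81.492, 21.807, 74.336, -0, 83.858, -12.336], TCP at [0.196, -0.514, 0.231] pointing down, gripper open.
Joint ranges: [-178.18, 178.18], [-50.72, 133.34], [12.68, 142.11], [-81.47, 261.47], [9.98, 163.14], [-165.26, 165.26]. Speed limits (degrees/s): [136.94, 136.94, 180, 180, 180, 180].

### API

Orientations are given as a 3x3 rotation matrix whose columns are the frame's x, y, z axes.
In Python, from rig import env gives the robot as it stands.
- The arm moves only by the tool arm_command, never from a script. Its argument "deltas" is a list of rows, each an object of numbers: "rx", "ry", "rz": the turn, a rotation vector about the tool's x, y, z in rad; "dx", "dy", "dz": the shift along the tool's x, y, z in m; "fingers": the finger opening in m, from 0 to 0.0854. In form: [{"rx": .., "ry": .., "rz": .., "dx": .., "dy": .., "dz": .., "fingers": ..}, ...]. A call has 1 to 12 rows; each row shifts and turns the commanded pose from where the row before left it, along the tool's axes as they then stand; what a row does not reach is not made up. A row lasts 1/10 s, in which the tool goes at most 50 mm and 8.59 degrees, less where a joint would pass 70% of its speed; a pose out of reach is approached as far as the arm can. A call is refused whole if a number of a shift passes 0.05 or a number of a turn 0.15, either way. A call with a gripper value outside its range is refused whole. The fingers move at their own pace and stop on an object; "squeeze" is the grip in N (left out, the last holds). Time passes only in rows, so rows that do not move let the fingers close. It gives the time, the measured TCP pose, the force, the opening and the grip force at its end, in the units of the state.
- env.observe(): the state, without advancing time (a new reading comes with each control period).
- env.get_image(name): name is "scene" or "side" or "wrist"; returns a dict with "color" (480x640x3 uint8, blue, green, red), "camera_matrix" (3x3 intrinsics, pixels), "eye" and "orientation" of the camera in the world. Camera axes: x right, y up, looking along -z (the intrinsics and any distortion apply to the point x, -y, -z); pixel columns grow to the right and rows downward; lengths in m; the calibration is good to about 2 mm. A picture is of the moment at which its call begins. There is no depth.
- env.close_job(): hands the job in; it is judged then, once.
Trained networks look in a picture, given as the dict that the camera call returned (one of the last four; its "shot" number tells which), for a name from the list of things; names that differ only in an ending like _2 or _b are one class to them, and where a whole thing is asked for, a point or a joint stands for the part that bears it (a point fixed in the world has none). Each returns a list of dicts, best first, with "p" (0 to 1); they miss things now and then, are a little off and sometimes report something else, mostly with a low value. They report only what shows in the picture. A call takes as long as a camera call.
- env.look_for(query, picture): "box" ([left, top, right, bottom] in pixels, round what is visible of it).
- env.tip_of(query, picture): "location" ([column, row] in pixels: a listed point, or the origin of a listed thing).
The state is a dict: "time_s": time; "q": joint angles; "qvel": joint speeds; "joint_efforts": joint torques, N m; "position": TCP position; "tool_rot": TCP orientation; "ft_force": force on the tool from outside, world axes, zero at the start; "wrist_torque": the same for the moment, N m; "grip_width": finger opening in m; "gripper_force": force on a finger pad.
Only numpy, scipy, OpenCV 4.12 (cv2) and the standard library are available. Lean on these libraries where they do the work, as an engineer would, in place of code of your own. Each camera call takes 0.05 s, during which the arm holds its last target. There are 200 camera calls.

### The job

Set the colorimeter up for a blue reading: take the blue filter out of its rack, slide it edgewise into the filter slot in the top of the white station until its head sits flat on the station, and let it go. Then lift the green-handled dip probe out of its holder, lower its rod upright through the round guide hole of the station without the probe ever touching the station, and stop with the red band on the rod level with the mouth of the hole. Finish like that, with the gripper still holding the probe motionless and centred in the hole; leave the yellow filter, the vials and the bottle where they are.

Things in the scene. Friction and masses are not known exactly. Their poses are not given: they have to be found in the camera images.
- station: white box-shaped colorimeter, 120 x 160 mm and 100 mm high on a grey foot plate 150 x 190 x 12 mm, fixed to the worktop; black display on the front. Origin at the middle of its underside, x away from the display, y towards the filter slot, z up. Top face (z = 100 mm) flat.
- guide_mouth (a point): centre of the round guide hole (20 mm diameter, 78 mm deep, 2 mm chamfer, dark ring painted round it) at the level of the station's top face; axes as the station's. It lies at y = -45 mm of the station.
- slot_mouth (a point): centre of the filter slot at the level of the station's top face; slot 48 mm along x, 12 mm along y, 78 mm deep, 2 mm chamfer; axes as the station's. It lies at y = +45 mm of the station.
- rack: light grey filter rack, 80 x 150 mm and 70 mm high on a foot plate 100 x 170 mm, fixed; two slots as in the station (48 x 12 mm) at x = 0, y = +45 and -45 mm, with a filter in each, their blades along the rack's x. Origin at the middle of its underside, z up.
- blue_filter: upright filter slide, blue head and glass, 60 g, loose in either slot of the rack: blade 44 (x) x 8 (y) mm, 50 mm down; head 58 x 18 mm, 10 mm high, its underside resting on the rack; on it a grip tab 26 (x) x 10 (y) mm, from 10 to 40 mm above the origin. Origin at the middle of the head's underside (top of the blade), z up. A half turn about z makes no difference.
- yellow_filter: the same filter slide with a yellow head and yellow glass, in the rack's other slot; stays there.
- holder: grey upright probe holder, 44 x 44 mm column, top at 135 mm, on a foot plate 100 x 100 mm, fixed; a round 18 mm hole down its middle. Origin at the middle of its underside, z up.
- probe: dip probe, 90 g, loose, upright in the holder: steel rod 8 mm in diameter, 125 mm long; above it a black collar 30 mm across, 6 mm thick, resting on the holder's top; a square green handle 20 x 20 mm (faces along x and y), 56 mm long; a 4 mm black button; 191 mm in all. Origin at the rod's lower tip, z up along the rod.
- band (a point): centre of the red band (10 mm long) on the rod, 60 mm above the rod's tip.
- grip (a point): middle of the probe's green handle, 159 mm above the rod's tip (99 mm above the band).
- blue_vial: glass vial with a blue cap, 37 mm across, 78 mm high, a bystander behind the station. Origin at the middle of its underside.
- green_vial: glass vial with a green cap, 37 mm across, 78 mm high, a bystander behind the station. Origin at the middle of its underside.
- bottle: white infusion bottle, about 50 mm across, 111 mm high, a bystander. Origin at the middle of its underside.

How it is judged:
By the outcome, as a careful person would: the job done as asked, in the order asked, and still so for the second after the job is handed in, while the arm keeps its last pose, push and grip.
It also fails if it takes over 58 s, if anything falls off the work surface, if the arm or the gripper's body presses on something with over 40 N, if the wrist force passes 120 N, or if a joint passes its speed limit or range.

## Working session

There is one attempt and no reset: what is moved stays moved. The work goes in short steps, Python scripts to look and compute and a tool call to move; the robot and the scene stay as the last step left them, time stands still between calls to the robot, and variables do not carry over. Pictures are saved under pics/ and viewed, at most 10 in all, crops included, and the job is handed in when it is done.

Besides the shell and the picture viewer there is one more tool, called after ">>>" in YAML: its name, and indented under it one key for each argument. arm_command: Moves the arm, as the interface text tells. Its arguments: {"type":"object","properties":{"deltas":{"type":"array"},"squeeze":{"type":"number"}},"required":["deltas"]}

```bash
mkdir -p pics; ls
cat > h.py <<'E'
from rig import env
import numpy as np, cv2
def ray(P,uv):
    K=np.array(P["camera_matrix"]);R=np.array(P["orientation"]);e=np.array(P["eye"])
    D=P.get("distortion"); 
    p=cv2.undistortPoints(np.array([[uv]],float),K,None if D is None else np.array(D))[0,0]
    d=R@np.array([p[0],-p[1],-1]); return e,d/np.linalg.norm(d)
def tri(rs):
    A=np.zeros((3,3));b=np.zeros(3)
    for e,d in rs:
        M=np.eye(3)-np.outer(d,d);A+=M;b+=M@e
    x=np.linalg.solve(A,b);return x,[np.linalg.norm((np.eye(3)-np.outer(d,d))@(x-e))*1000 for e,d in rs]
def atz(r,z): e,d=r; return e+d*(z-e[2])/d[2]
def proj(P,X):
    K=np.array(P["camera_matrix"]);R=np.array(P["orientation"]);c=R.T@(np.array(X)-np.array(P["eye"]))
    q=K@np.array([c[0],-c[1],-c[2]]);return q[:2]/q[2]
E
python3 - <<'E'
from h import *
np.set_printoptions(precision=4,suppress=True)
o=env.observe();print(o["time_s"],o["position"],o["tool_rot"],env.pinch_z)
Ps={}
for n in("scene","side","wrist"):
    P=env.get_image(n);Ps[n]=P;cv2.imwrite(f"pics/{n}0.png",P["color"]);print(n,[k for k in P],P["eye"],P["orientation"],P["camera_matrix"])
T={}
for q in "station guide_mouth slot_mouth rack blue_filter yellow_filter holder probe band grip blue_vial green_vial bottle".split():
    rs=[]
    for n,P in Ps.items():
        t=env.tip_of(q,P)
        if t: print(q,n,t[0]["location"],round(t[0]["p"],2),"z0:",end=" ");rs.append(ray(P,t[0]["location"])) if n!="wrist" or t[0]["p"]>.5 else 0
    if len(rs)>1:print("  TRI",q,*tri(rs))
E
```

```text
pics
0.0 [ 0.1957 -0.5137  0.2307] [[ 0.9346  0.3558 -0.0002]
 [ 0.3558 -0.9346  0.0015]
 [ 0.0003 -0.0014 -1.    ]] -0.0187
scene ['color', 'camera_matrix', 'eye', 'orientation', 'shot'] [-0.0837  0.714   0.8437] [[-0.6939  0.4302 -0.5775]
 [-0.7199 -0.3951  0.5707]
 [ 0.0173  0.8117  0.5838]] [[505.033    0.     326.0321]
 [  0.     505.033  237.8903]
 [  0.       0.       1.    ]]
side ['color', 'camera_matrix', 'eye', 'orientation', 'shot'] [ 0.2842 -1.0961  0.7279] [[ 0.96    0.1363 -0.2448]
 [-0.28    0.4377 -0.8544]
 [-0.0093  0.8887  0.4583]] [[575.4083   0.     314.9718]
 [  0.     575.4083 250.2791]
 [  0.       0.       1.    ]]
wrist ['color', 'camera_matrix', 'eye', 'orientation', 'shot'] [ 0.2583 -0.491   0.3738] [[ 0.3553  0.9028  0.2424]
 [-0.9347  0.3432  0.0918]
 [-0.0003 -0.2592  0.9658]] [[368.1946   0.     315.9974]
 [  0.     368.1946 241.3962]
 [  0.       0.       1.    ]]
station scene [353.1, 296.6] 0.82 z0: station side [281.7, 304.8] 0.79 z0:   TRI station [0.5224 0.0151 0.0028] [np.float64(2.148879655214076), np.float64(2.1488796552141993)]
guide_mouth sc
[... 1322 characters left out ...]
13.9] 0.77 z0: grip side [239.6, 192.4] 0.57 z0:   TRI grip [0.4848 0.3159 0.1728] [np.float64(0.18206597274737646), np.float64(0.18206597274728023)]
blue_vial scene [295.8, 255.5] 0.66 z0: blue_vial side [375.3, 292.4] 0.81 z0:   TRI blue_vial [ 0.7497  0.0056 -0.0011] [np.float64(0.843976555815635), np.float64(0.8439765558157726)]
green_vial scene [322.8, 240.5] 0.84 z0: green_vial side [393.1, 316.8] 0.8 z0:   TRI green_vial [ 0.752  -0.0992 -0.0041] [np.float64(0.055204675195926284), np.float64(0.05520467519594049)]
bottle scene [345.7, 218.9] 0.62 z0: bottle side [422.1, 345.1] 0.76 z0:   TRI bottle [ 0.7711 -0.2171  0.0021] [np.float64(5.781220001730943), np.float64(5.781220001730847)]
```

View pics/scene0.png

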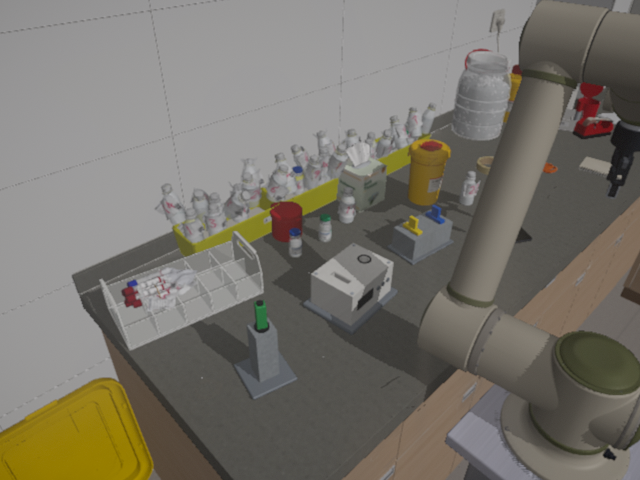

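View pics/side0.png

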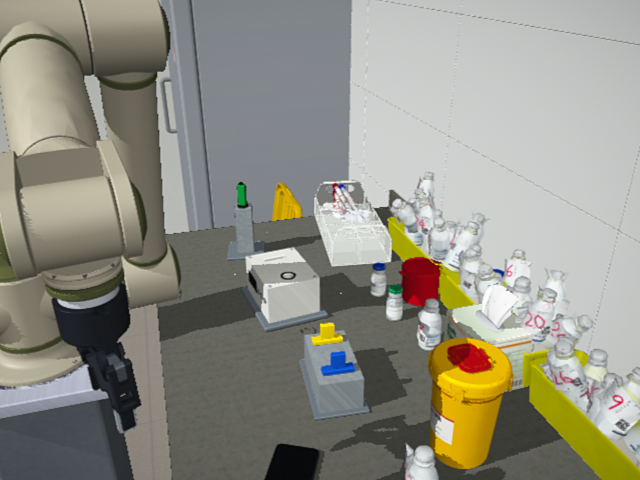

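The scene shows the blue filter in the rack's −y slot (scene 437,215; side 340,362), the yellow one beside it, the station slot at scene (343,279) with the ring at (364,259), and the probe in its holder at (262,316). The network points agree with these. Next I move above the rack for close views.

>>> arm_command:
  deltas:
    - {"dz":-0.04}
    - {"dz":-0.04}
    - {"dz":-0.03,"rz":0.145}
    - {"rz":0.145}
    - {"rz":0.145}
    - {"dx":0.035,"dy":-0.031}
    - {"dx":0.035,"dy":-0.031}
    - {"dx":0.035,"dy":-0.031}
    - {"dx":0.035,"dy":-0.031}
    - {"dx":0.035,"dy":-0.031}
    - {"dx":0.035,"dy":-0.031}
    - {"dx":0.035,"dy":-0.031}

```text
invalid input
```

>>> arm_command:
  deltas:
    - {"dx":0.035,"dy":-0.031,"fingers":0.05}
    - {}
    - {}
    - {}

```text
invalid input
```

```bash
cat > m.py <<'E'
from h import *
import sys,json
np.set_printoptions(precision=4,suppress=True)
# usage: m.py tag q1 q2 ... ; saves picture, appends rays to rays.json
tag=sys.argv[1];P=env.get_image("wrist");cv2.imwrite(f"pics/{tag}.png",P["color"])
o=env.observe();print(o["time_s"],o["position"],"yaw",np.degrees(np.arctan2(o["tool_rot"][1][0],o["tool_rot"][0][0])),o["tool_rot"][:,2] if hasattr(o["tool_rot"],"shape") else o["tool_rot"],o["ft_force"],o["grip_width"])
try: S=json.load(open("rays.json"))
except Exception: S={}
Z=dict(blue_filter=.07,yellow_filter=.07,slot_mouth=.1,guide_mouth=.1,grip=.169,band=.07,probe=.01)
for q in sys.argv[2:]:
    t=env.tip_of(q,P)
    if not t: print(q,"none");continue
    r=ray(P,t[0]["location"]);S.setdefault(q,[]).append([list(r[0]),list(r[1])])
    print(q,t[0]["location"],round(t[0]["p"],2),"atz",atz(r,Z.get(q,0)))
    rs=[(np.array(a),np.array(b)) for a,b in S[q]]
    if len(rs)>1:print("   TRI",*tri(rs))
json.dump(S,open("rays.json","w"))
E
python3 m.py w1 blue_filter yellow_filter rack slot_mouth guide_mouth
```

```text
2.15 [ 0.1957 -0.514   0.2313] yaw 20.844235863409484 [ 0. -0. -1.] [-0.8632 -0.583  -0.3824] 0.08546683188517644
blue_filter none
yellow_filter none
rack none
slot_mouth none
guide_mouth none
```

View pics/w1.png

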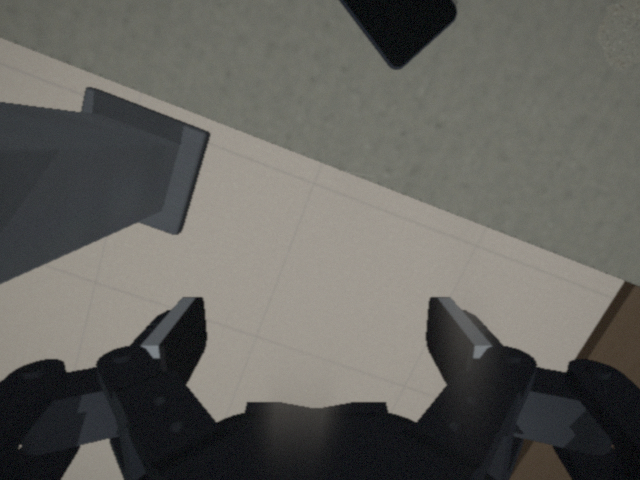

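The arm did not move; the wrist picture shows only the counter edge and the fingers. Both calls were refused, probably because each row needs every key.

>>> arm_command:
  deltas:
    - {"rx":0,"ry":0,"rz":0,"dx":0,"dy":0,"dz":-0.04,"fingers":0.0854}
    - {"rx":0,"ry":0,"rz":0,"dx":0,"dy":0,"dz":-0.04,"fingers":0.0854}
    - {"rx":0,"ry":0,"rz":0.145,"dx":0,"dy":0,"dz":-0.03,"fingers":0.0854}
    - {"rx":0,"ry":0,"rz":0.145,"dx":0,"dy":0,"dz":0,"fingers":0.05}
    - {"rx":0,"ry":0,"rz":0.145,"dx":0,"dy":0,"dz":0,"fingers":0.05}
  squeeze: 40

```text
time_s: 2.9
position: [0.1957, -0.5141, 0.3423]
tool_rot: [[0.997, -0.077, 0.0], [-0.077, -0.997, -0.002], [0.0, 0.002, -1.0]]
ft_force: [0.6, 0.5, -0.4]
grip_width: 0.0586
gripper_force: 0.0
```

>>> arm_command:
  deltas:
    - {"rx":0,"ry":0,"rz":0,"dx":0.035,"dy":-0.031,"dz":0,"fingers":0.05}
    - {"rx":0,"ry":0,"rz":0,"dx":0.035,"dy":-0.031,"dz":0,"fingers":0.05}
    - {"rx":0,"ry":0,"rz":0,"dx":0.035,"dy":-0.031,"dz":0,"fingers":0.05}
    - {"rx":0,"ry":0,"rz":0,"dx":0.035,"dy":-0.031,"dz":0,"fingers":0.05}
    - {"rx":0,"ry":0,"rz":0,"dx":0.035,"dy":-0.031,"dz":0,"fingers":0.05}
    - {"rx":0,"ry":0,"rz":0,"dx":0.035,"dy":-0.031,"dz":0,"fingers":0.05}
    - {"rx":0,"ry":0,"rz":0,"dx":0.035,"dy":-0.031,"dz":0,"fingers":0.05}
    - {"rx":0,"ry":0,"rz":0,"dx":0.035,"dy":-0.031,"dz":0,"fingers":0.05}
    - {"rx":0,"ry":0,"rz":0,"dx":0,"dy":0,"dz":0,"fingers":0.05}
    - {"rx":0,"ry":0,"rz":0,"dx":0,"dy":0,"dz":0,"fingers":0.05}

```text
time_s: 3.9
position: [0.4931, -0.286, 0.3411]
tool_rot: [[0.998, -0.069, -0.0], [-0.069, -0.998, 0.0], [-0.0, 0.0, -1.0]]
ft_force: [-0.0, 0.7, 0.4]
grip_width: 0.05
gripper_force: 0.0
```

```bash
python3 m.py w2 blue_filter yellow_filter
```

```text
3.95 [ 0.4924 -0.2867  0.3412] yaw -4.066646412746277 [-0.0004 -0.0001 -1.    ] [0.6722 0.668  0.4114] 0.049830809392317765
blue_filter [350.9, 155.7] 0.58 atz [ 0.5432 -0.3283  0.07  ]
yellow_filter [264.7, 151.3] 0.71 atz [ 0.5544 -0.2345  0.07  ]
```

View pics/w2.png

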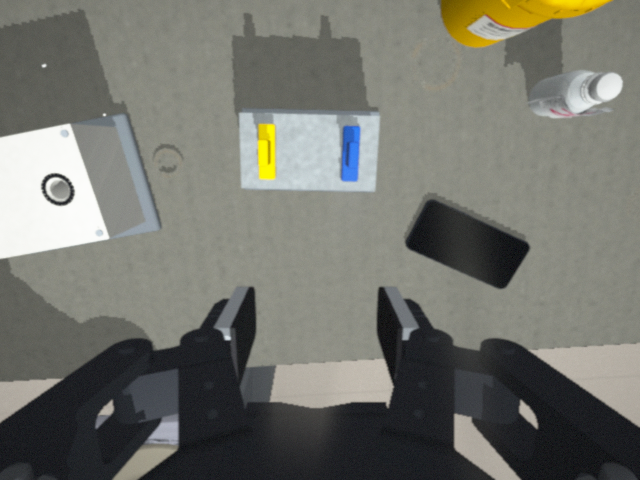

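The wrist view shows the rack near (310,150), the yellow head at (266,152), the blue head at (351,153) and the ring at (58,189). I take a closer second view and add colour segmentation.

>>> arm_command:
  deltas:
    - {"rx":0,"ry":0,"rz":0,"dx":0.022,"dy":0.015,"dz":0.03,"fingers":0.05}
    - {"rx":0,"ry":0,"rz":0,"dx":0.022,"dy":0.015,"dz":0.03,"fingers":0.05}
    - {"rx":0,"ry":0,"rz":0,"dx":0,"dy":0,"dz":0,"fingers":0.05}
    - {"rx":0,"ry":0,"rz":0,"dx":0,"dy":0,"dz":0,"fingers":0.05}

```text
time_s: 4.45
position: [0.5336, -0.3205, 0.2812]
tool_rot: [[0.997, -0.073, -0.001], [-0.073, -0.997, 0.001], [-0.001, -0.001, -1.0]]
ft_force: [-0.4, 0.4, 0.8]
grip_width: 0.0497
gripper_force: 0.0
```

```bash
python3 m.py w3 blue_filter yellow_filter
cat > seg.py <<'E'
from h import *
np.set_printoptions(precision=4,suppress=True)
P=env.get_image("wrist");im=P["color"];hsv=cv2.cvtColor(im,cv2.COLOR_BGR2HSV)
for n,lo,hi in(("blue",(105,130,50),(130,255,255)),("yellow",(20,150,80),(35,255,255))):
    m=cv2.inRange(hsv,lo,hi);k,l,s,c=cv2.connectedComponentsWithStats(m)
    o=[i for i in range(1,k) if s[i,4]>200 and s[i,3]<150 and s[i,1]>20]
    for i in o:
        pts=np.argwhere(l==i)[:,::-1].astype(np.float32)
        # rectify onto z=0.08 (head top) and fit
        W=np.array([atz(ray(P,p),.08)[:2] for p in pts],np.float32)
        r=cv2.minAreaRect(W*1000);print(n,s[i],r,"px",cv2.minAreaRect(pts))
E
python3 seg.py
python3 - <<'E'
import cv2;im=cv2.imread("pics/w3.png")[20:270,150:550];cv2.imwrite("pics/w3c.png",cv2.resize(im,None,fx=2,fy=2,interpolation=2))
E
```

```text
4.5 [ 0.5338 -0.3202  0.2825] yaw -4.149969775706665 [ 0.0011 -0.001  -1.    ] [-0.1083 -0.0394  0.306 ] 0.04960696830917431
blue_filter [319.3, 202.4] 0.65 atz [ 0.5442 -0.3248  0.07  ]
   TRI [ 0.5446 -0.3261  0.0791] [np.float64(1.6644431448722465), np.float64(1.6644431448722765)]
yellow_filter [227.0, 201.1] 0.69 atz [ 0.552  -0.2358  0.07  ]
   TRI [ 0.5536 -0.2363  0.0755] [np.float64(1.305701357052727), np.float64(1.3057013570526608)]
blue [ 313  172   19   60 1058] ((546.4385986328125, -327.16168212890625), (16.86771011352539, 56.218231201171875), 85.73473358154297) px ((322.0, 201.5), (59.0, 18.0), 90.0)
yellow [ 214  170   24   61 1258] ((554.6199340820312, -236.31430053710938), (21.80052375793457, 57.46292495727539), 82.70242309570312) px ((225.5, 200.0), (60.0, 23.0), 90.0)
```

View pics/w3c.png

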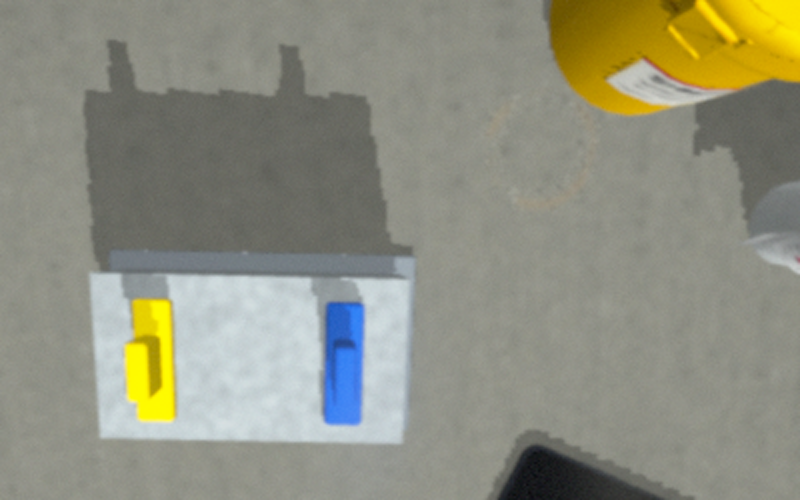

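The crop shows the blue head upright at crop (343,363), i.e. full image (321,201), with its tab on top. The rack edges are turned about 1.1° from the tool. Colour fit: blue centre (0.5464, −0.3272), yaw ≈ −5.2°, spacing 91 mm (expected 90). I go down to check between the fingers.

>>> arm_command:
  deltas:
    - {"rx":0,"ry":0,"rz":0.019,"dx":0,"dy":0,"dz":0.02,"fingers":0.05}
    - {"rx":0,"ry":0,"rz":0,"dx":0.0133,"dy":0.0057,"dz":0.03,"fingers":0.05}
    - {"rx":0,"ry":0,"rz":0,"dx":0,"dy":0,"dz":0.04,"fingers":0.05}
    - {"rx":0,"ry":0,"rz":0,"dx":0,"dy":0,"dz":0.04,"fingers":0.05}
    - {"rx":0,"ry":0,"rz":0,"dx":0,"dy":0,"dz":0,"fingers":0.05}
    - {"rx":0,"ry":0,"rz":0,"dx":0,"dy":0,"dz":0,"fingers":0.05}

```text
time_s: 5.25
position: [0.5474, -0.3268, 0.1533]
tool_rot: [[0.996, -0.09, 0.001], [-0.09, -0.996, -0.001], [0.001, 0.001, -1.0]]
ft_force: [-0.1, -0.3, 0.3]
grip_width: 0.0502
gripper_force: 0.0
```

```bash
python3 m.py w4 blue_filter; python3 seg.py
python3 - <<'E'
import cv2;im=cv2.imread("pics/w4.png")[140:480,120:520];cv2.imwrite("pics/w4c.png",cv2.resize(im,None,fx=1.7,fy=1.7,interpolation=2))
E
```

```text
5.3 [ 0.5479 -0.3271  0.1543] yaw -5.164861627060831 [ 0.0033 -0.0029 -1.    ] [ 0.6703 -0.8059 -0.2109] 0.04998295217704083
blue_filter [319.2, 254.5] 0.69 atz [ 0.5448 -0.3291  0.07  ]
   TRI [ 0.5434 -0.3275  0.0662] [np.float64(1.1970090587535849), np.float64(2.6919166075988863), np.float64(1.5850560369399767)]
blue [ 301  212   29   90 2430] ((546.2929077148438, -326.9119873046875), (16.996294021606445, 57.64022445678711), 84.39793395996094) px ((315.0, 256.5), (89.0, 28.0), 90.0)
yellow [ 139  212   52   89 3544] ((555.2230224609375, -233.4539031982422), (30.01186752319336, 56.88252258300781), 84.66354370117188) px ((162.848388671875, 256.83197021484375), (90.35467529296875, 48.25555419921875), 84.80557250976562)
```

View pics/w4c.png

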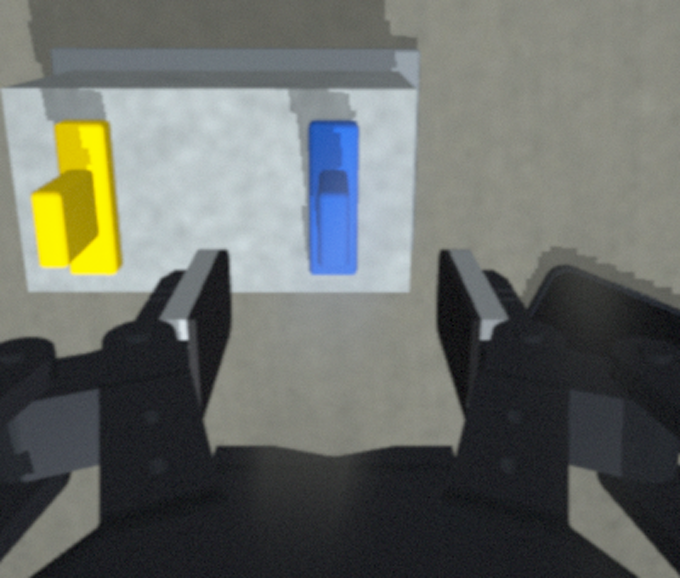

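Blue head lies centred between the pads at crop (333,197), at (0.5463, −0.3269). I go down to the tab and close.

>>> arm_command:
  deltas:
    - {"rx":0,"ry":0,"rz":0,"dx":-0.001,"dy":0,"dz":0.025,"fingers":0.05}
    - {"rx":0,"ry":0,"rz":0,"dx":0,"dy":0,"dz":0.025,"fingers":0.05}
    - {"rx":0,"ry":0,"rz":0,"dx":0,"dy":0,"dz":0.018,"fingers":0.05}
    - {"rx":0,"ry":0,"rz":0,"dx":0,"dy":0,"dz":0,"fingers":0.025}
    - {"rx":0,"ry":0,"rz":0,"dx":0,"dy":0,"dz":0,"fingers":0.015}
    - {"rx":0,"ry":0,"rz":0,"dx":0,"dy":0,"dz":0,"fingers":0.005}
    - {"rx":0,"ry":0,"rz":0,"dx":0,"dy":0,"dz":0,"fingers":0}
    - {"rx":0,"ry":0,"rz":0,"dx":0,"dy":0,"dz":0,"fingers":0}
    - {"rx":0,"ry":0,"rz":0,"dx":0,"dy":0,"dz":0,"fingers":0}
    - {"rx":0,"ry":0,"rz":0,"dx":0,"dy":0,"dz":0,"fingers":0}
  squeeze: 40

```text
time_s: 6.4
position: [0.5469, -0.327, 0.0855]
tool_rot: [[0.996, -0.09, 0.003], [-0.09, -0.996, -0.003], [0.003, 0.002, -1.0]]
ft_force: [-0.7, -0.3, 7.3]
grip_width: 0.0095
gripper_force: 40.7
```

>>> arm_command:
  deltas:
    - {"rx":0,"ry":0,"rz":0,"dx":0,"dy":0,"dz":-0.01,"fingers":0}
    - {"rx":0,"ry":0,"rz":0,"dx":0,"dy":0,"dz":-0.025,"fingers":0}
    - {"rx":0,"ry":0,"rz":0,"dx":0,"dy":0,"dz":-0.035,"fingers":0}
    - {"rx":0,"ry":0,"rz":0,"dx":0,"dy":0,"dz":-0.04,"fingers":0}
    - {"rx":0,"ry":0,"rz":0,"dx":0,"dy":0,"dz":-0.04,"fingers":0}
    - {"rx":0,"ry":0,"rz":0,"dx":0,"dy":0,"dz":-0.04,"fingers":0}
    - {"rx":0,"ry":0,"rz":-0.131,"dx":0,"dy":0,"dz":-0.01,"fingers":0}
    - {"rx":0,"ry":0,"rz":-0.131,"dx":0,"dy":0,"dz":0,"fingers":0}

```text
time_s: 7.2
position: [0.5464, -0.3265, 0.2869]
tool_rot: [[0.984, 0.176, 0.004], [0.176, -0.984, -0.004], [0.003, 0.004, -1.0]]
ft_force: [0.4, -0.4, -2.2]
grip_width: 0.0093
gripper_force: 39.7
```

>>> arm_command:
  deltas:
    - {"rx":0,"ry":0,"rz":0,"dx":-0.003,"dy":-0.02,"dz":0,"fingers":0}
    - {"rx":0,"ry":0,"rz":0,"dx":-0.003,"dy":-0.04,"dz":0,"fingers":0}
    - {"rx":0,"ry":0,"rz":0,"dx":-0.003,"dy":-0.04,"dz":0,"fingers":0}
    - {"rx":0,"ry":0,"rz":0,"dx":-0.003,"dy":-0.04,"dz":0,"fingers":0}
    - {"rx":0,"ry":0,"rz":0,"dx":-0.003,"dy":-0.04,"dz":0,"fingers":0}
    - {"rx":0,"ry":0,"rz":0,"dx":-0.003,"dy":-0.04,"dz":0,"fingers":0}
    - {"rx":0,"ry":0,"rz":0,"dx":-0.003,"dy":-0.04,"dz":0,"fingers":0}
    - {"rx":0,"ry":0,"rz":0,"dx":-0.003,"dy":-0.04,"dz":0,"fingers":0}
    - {"rx":0,"ry":0,"rz":0,"dx":-0.002,"dy":-0.04,"dz":0,"fingers":0}
    - {"rx":0,"ry":0,"rz":0,"dx":0,"dy":-0.017,"dz":0,"fingers":0}
    - {"rx":0,"ry":0,"rz":0,"dx":0,"dy":0,"dz":0,"fingers":0}
    - {"rx":0,"ry":0,"rz":0,"dx":0,"dy":0,"dz":0,"fingers":0}

```text
time_s: 8.4
position: [0.4595, 0.0207, 0.2839]
tool_rot: [[0.985, 0.172, 0.001], [0.172, -0.985, -0.0], [0.001, 0.001, -1.0]]
ft_force: [0.5, 0.4, 0.1]
grip_width: 0.009
gripper_force: 39.6
```

```bash
python3 m.py w5 slot_mouth guide_mouth station blue_filter
```

```text
8.45 [0.4596 0.0203 0.2837] yaw 9.819875873524756 [ 0.0006 -0.0003 -1.    ] [ 0.2431 -0.0568 -0.7413] 0.009244123366917196
slot_mouth [267.9, 140.3] 0.6 atz [0.5204 0.0721 0.1   ]
guide_mouth [378.6, 144.1] 0.73 atz [ 0.5336 -0.022   0.1   ]
station [323.7, 143.8] 0.88 atz [0.5259 0.0224 0.    ]
blue_filter [316.9, 295.2] 0.91 atz [0.3741 0.0039 0.07  ]
   TRI [ 0.5465 -0.237   0.2627] [np.float64(73.85290420331489), np.float64(92.74524913867103), np.float64(109.78231602221135), np.float64(270.9233170629646)]
```

View pics/w5.png

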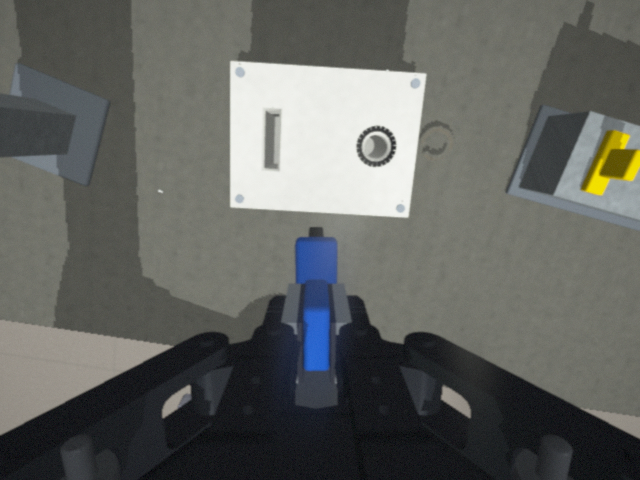

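The view shows the station top at (230–427, 62–217), slot at (272,140), ring at (376,146), and the filter held upright at (316,260). I now fit the top face in its own plane.

```bash
cat > st.py <<'E'
from h import *
np.set_printoptions(precision=4,suppress=True)
def run(P):
    im=P["color"];g=cv2.cvtColor(im,cv2.COLOR_BGR2GRAY);hsv=cv2.cvtColor(im,cv2.COLOR_BGR2HSV)
    # rectify onto the plane z=.1 at 0.25 mm/px, x0..,y0..
    x0,y0,s=.40,-.10,.00025;src=[];dst=[]
    for X,Y in((.45,-.08),(.6,-.08),(.6,.1),(.45,.1)):
        src.append(proj(P,(X,Y,.1)));dst.append(((X-x0)/s,(Y-y0)/s))
    H=cv2.getPerspectiveTransform(np.float32(src),np.float32(dst));R=cv2.warpPerspective(im,H,(1000,880))
    hs=cv2.cvtColor(R,cv2.COLOR_BGR2HSV);m=cv2.inRange(hs,(0,0,185),(180,40,255))
    k,l,st,c=cv2.connectedComponentsWithStats(m);i=1+np.argmax(st[1:,4])
    top=(l==i).astype(np.uint8);cn=max(cv2.findContours(top,cv2.RETR_EXTERNAL,2)[0],key=cv2.contourArea)
    w=lambda p:(p[0]*s+x0,p[1]*s+y0)
    r=cv2.minAreaRect(cn);print("top",np.array(w(r[0])),np.array(r[1])*s,r[2])
    hull=cv2.fillPoly(np.zeros_like(top),[cv2.convexHull(cn)],1);hole=cv2.erode(hull,np.ones((25,25)))&(1-top)
    k,l,st,c=cv2.connectedComponentsWithStats(hole)
    for i in range(1,k):
        if st[i,4]>2500:
            cc=max(cv2.findContours((l==i).astype(np.uint8),cv2.RETR_EXTERNAL,2)[0],key=cv2.contourArea);q=cv2.minAreaRect(cc);e=cv2.fitEllipse(cc)
            print("hole",np.array(w(q[0])),np.array(q[1])*s,q[2],"ell",np.array(w(e[0])),np.array(e[1])*s)
    return R
if __name__=="__main__":
    P=env.get_image("wrist");R=run(P);cv2.imwrite("pics/rect.png",R)
E
python3 st.py
```

```text
top [0.5266 0.0248] [0.1212 0.1609] 6.503056049346924
hole [ 0.5315 -0.02  ] [0.0345 0.0345] 90.0 ell [ 0.5315 -0.02  ] [0.0343 0.0344]
hole [0.5209 0.0691] [0.0482 0.0131] 6.414602279663086 ell [0.5188 0.0692] [0.013  0.0687]
```

>>> arm_command:
  deltas:
    - {"rx":0,"ry":0,"rz":0.0588,"dx":0,"dy":0,"dz":0,"fingers":0}
    - {"rx":0,"ry":0,"rz":0,"dx":0.0334,"dy":-0.0208,"dz":0,"fingers":0}
    - {"rx":0,"ry":0,"rz":0,"dx":0.0334,"dy":-0.0208,"dz":0,"fingers":0}
    - {"rx":0,"ry":0,"rz":0,"dx":0,"dy":0,"dz":0.03,"fingers":0}
    - {"rx":0,"ry":0,"rz":0,"dx":0,"dy":0,"dz":0.04,"fingers":0}
    - {"rx":0,"ry":0,"rz":0,"dx":0,"dy":0,"dz":0.025,"fingers":0}
    - {"rx":0,"ry":0,"rz":0,"dx":0,"dy":0,"dz":0,"fingers":0}
    - {"rx":0,"ry":0,"rz":0,"dx":0,"dy":0,"dz":0,"fingers":0}

```text
time_s: 9.5
position: [0.5217, 0.0695, 0.1891]
tool_rot: [[0.994, 0.112, 0.001], [0.112, -0.994, -0.0], [0.001, 0.0, -1.0]]
ft_force: [0.6, 0.2, 0.7]
grip_width: 0.0096
gripper_force: 39.7
```

```bash
python3 m.py w6; python3 st.py
python3 - <<'E'
from h import *
a=env.get_image("side");b=env.get_image("scene")
c=proj(a,(.5213,.0693,.13)).astype(int);d=proj(b,(.5213,.0693,.13)).astype(int)
z=lambda P,c:cv2.resize(P["color"][c[1]-50:c[1]+50,c[0]-66:c[0]+66],None,fx=3,fy=3,interpolation=2)
w=cv2.resize(cv2.imread("pics/w6.png"),(400,300))
cv2.imwrite("pics/c6.png",np.vstack([np.hstack([z(a,c),z(b,d)]),np.hstack([w,np.zeros((300,392,3),np.uint8)])]))
E
```

```text
9.55 [0.522  0.0695 0.1898] yaw 6.456295812823417 [ 0.0024 -0.0002 -1.    ] [ 0.6382 -0.2044  0.0693] 0.008483860414637879
top [0.5262 0.0248] [0.1205 0.1607] 6.415946960449219
hole [ 0.531 -0.02 ] [0.0345 0.0345] 90.0 ell [ 0.5311 -0.02  ] [0.0343 0.0345]
hole [0.5103 0.0569] [0.076  0.0756] 86.14936065673828 ell [0.4954 0.0621] [0.0615 0.096 ]
```

View pics/c6.png

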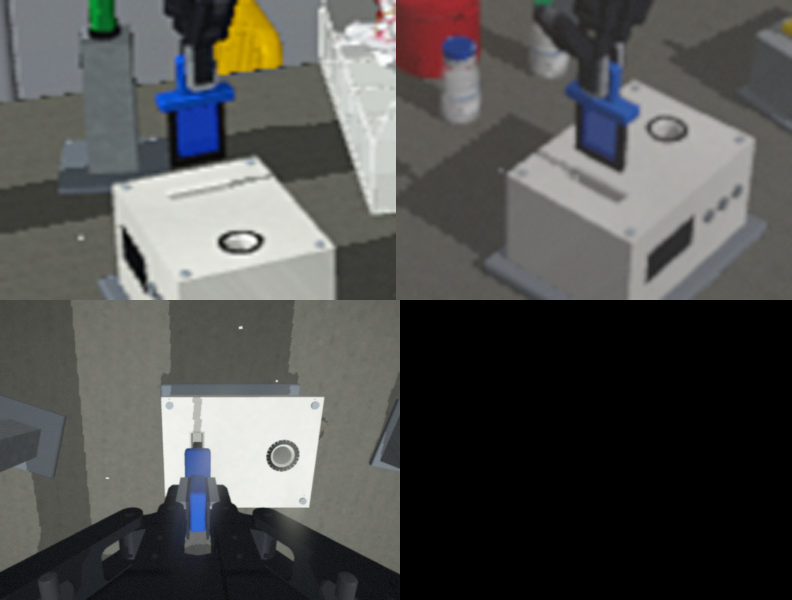

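The views show the filter upright over the slot (side crop 195,130; slot at 220,185). The tab looks a little off-centre in the fingers, so I fit the filter's position along x by outline in all three cameras.

```bash
cat > fit.py <<'E'
from h import *
from scipy.optimize import least_squares
np.set_printoptions(precision=2,suppress=True)
o=[env.observe() for _ in range(1)][0];T=np.array([.5217,.0694,o["position"][2]]);yaw=np.radians(6.45);Rz=np.array([[np.cos(yaw),-np.sin(yaw),0],[np.sin(yaw),np.cos(yaw),0],[0,0,1]])
def box(x,y,z0,z1): return np.array([(a*x/2,b*y/2,c) for a in(-1,1) for b in(-1,1) for c in(z0,z1)])
head=box(.058,.018,0,.010);blade=box(.044,.008,-.05,0)
obs=[]
for n in("side","scene"):
    P=env.get_image(n);hsv=cv2.cvtColor(P["color"],cv2.COLOR_BGR2HSV);m=cv2.inRange(hsv,(105,130,40),(130,255,255))
    c=proj(P,T-[0,0,.02]).astype(int);M=np.zeros_like(m);M[c[1]-25:c[1]+40,c[0]-35:c[0]+35]=m[c[1]-25:c[1]+40,c[0]-35:c[0]+35]
    k,l,s,_=cv2.connectedComponentsWithStats(M);i=1+np.argmax(s[1:,4]);x,y,w,h,a=s[i]
    # head is the widest part: its left/right columns, and mean row there
    ys,xs=np.where(l==i);obs.append((P,x-.5,x+w-.5,ys[xs==x].mean(),ys[xs==x+w-1].mean()));print(n,s[i])
def res(d):
    out=[]
    for P,l,r,yl,yr in obs:
        q=np.array([proj(P,T+[0,0,-.016]+Rz@(p+d)) for p in head]);i,j=q[:,0].argmin(),q[:,0].argmax()
        mid=lambda s:q[q[:,0].argsort()][s,1].mean()
        out+=[q[:,0].min()-l,q[:,0].max()-r,mid(slice(0,2))-yl,mid(slice(-2,None))-yr]
    return np.array(out)
print("res0",res(np.zeros(3)));f=least_squares(res,np.zeros(3));print("filter offset from TCP, mm (tool x, -tool y, z)",f.x*1000,f.fun)
for P,*_ in obs:
    t=env.tip_of("slot_mouth",P); print("slot net",t[0]["location"],t[0]["p"],"model",proj(P,(.5213,.0693,.1)),"guide",env.tip_of("guide_mouth",P)[0]["location"],proj(P,(.5314,-.02,.1)))
E
python3 fit.py
python3 - <<'E'
import sys;sys.path.insert(0,".")
from h import *
im=cv2.imread("pics/w6.png");m=cv2.inRange(cv2.cvtColor(im,cv2.COLOR_BGR2HSV),(105,130,40),(130,255,255))
ys,xs=np.where(m);print("wrist blue rows",ys.min(),ys.max(),xs.min(),xs.max())
P=env.get_image("wrist");o=env.observe();R=np.array(o["tool_rot"]);T=np.array(o["position"])
for x in(.029,.033,.025): print(x,proj(P,T+R@[x,.009,.006]),proj(P,T+R@[x,-.009,.006]))
E
```

```text
side [259 213  27  35 431]
scene [331 237  24  32 296]
res0 [ 1.81  1.8  -0.06 -0.36 -2.55 -0.5  -0.21 -0.  ]
filter offset from TCP, mm (tool x, -tool y, z) [-4.05 -0.67  0.86] [ 0.17  0.21  0.01 -0.29 -0.94  1.2   0.06  0.29]
slot net [275.6, 258.8] 0.94 model [275.12 257.01] guide [289.0, 272.2] [288.55 274.52]
slot net [342.6, 279.3] 0.58 model [339.8  276.79] guide [363.0, 256.0] [363.09 258.4 ]
wrist blue rows 238 370 297 329
0.029 [335.90167005 236.36085021] [292.81332373 236.39056489]
0.033 [336.03116741 227.01605688] [292.65047325 227.04556729]
0.025 [335.77390636 245.58053822] [292.97399392 245.61044908]
```

Wrist says the filter sits about −0.7 mm along x in the hand, the coarse side view says up to −4 mm; the slot tolerates ±4 mm with its chamfer. I shift 1 mm towards +x and lower it gently, watching the force.

>>> arm_command:
  deltas:
    - {"rx":0,"ry":0,"rz":0,"dx":0.001,"dy":0,"dz":0.01,"fingers":0}
    - {"rx":0,"ry":0,"rz":0,"dx":0,"dy":0,"dz":0.008,"fingers":0}
    - {"rx":0,"ry":0,"rz":0,"dx":0,"dy":0,"dz":0.004,"fingers":0}
    - {"rx":0,"ry":0,"rz":0,"dx":0,"dy":0,"dz":0.003,"fingers":0}
    - {"rx":0,"ry":0,"rz":0,"dx":0,"dy":0,"dz":0.003,"fingers":0}
    - {"rx":0,"ry":0,"rz":0,"dx":0,"dy":0,"dz":0,"fingers":0}

```text
time_s: 10.65
position: [0.5221, 0.0699, 0.16]
tool_rot: [[0.994, 0.113, -0.001], [0.113, -0.994, 0.0], [-0.0, -0.0, -1.0]]
ft_force: [-0.4, 0.4, -0.3]
grip_width: 0.0091
gripper_force: 39.7
```

No force 5 mm in; continuing.

>>> arm_command:
  deltas:
    - {"rx":0,"ry":0,"rz":0,"dx":0,"dy":0,"dz":0.006,"fingers":0}
    - {"rx":0,"ry":0,"rz":0,"dx":0,"dy":0,"dz":0.008,"fingers":0}
    - {"rx":0,"ry":0,"rz":0,"dx":0,"dy":0,"dz":0.008,"fingers":0}
    - {"rx":0,"ry":0,"rz":0,"dx":0,"dy":0,"dz":0.008,"fingers":0}
    - {"rx":0,"ry":0,"rz":0,"dx":0,"dy":0,"dz":0.006,"fingers":0}
    - {"rx":0,"ry":0,"rz":0,"dx":0,"dy":0,"dz":0.003,"fingers":0}
    - {"rx":0,"ry":0,"rz":0,"dx":0,"dy":0,"dz":0,"fingers":0}

```text
time_s: 11.35
position: [0.522, 0.0699, 0.1209]
tool_rot: [[0.994, 0.113, -0.001], [0.113, -0.994, 0.0], [-0.001, -0.0, -1.0]]
ft_force: [0.8, 0.1, -0.5]
grip_width: 0.0091
gripper_force: 39.7
```

>>> arm_command:
  deltas:
    - {"rx":0,"ry":0,"rz":0,"dx":0,"dy":0,"dz":0.002,"fingers":0}
    - {"rx":0,"ry":0,"rz":0,"dx":0,"dy":0,"dz":0.001,"fingers":0}
    - {"rx":0,"ry":0,"rz":0,"dx":0,"dy":0,"dz":0.001,"fingers":0}
    - {"rx":0,"ry":0,"rz":0,"dx":0,"dy":0,"dz":0,"fingers":0}

```text
time_s: 11.75
position: [0.5221, 0.0699, 0.1173]
tool_rot: [[0.994, 0.113, 0.0], [0.113, -0.994, 0.0], [0.0, -0.0, -1.0]]
ft_force: [0.1, -0.8, -0.9]
grip_width: 0.0089
gripper_force: 39.7
```

>>> arm_command:
  deltas:
    - {"rx":0,"ry":0,"rz":0,"dx":0,"dy":0,"dz":0.001,"fingers":0}
    - {"rx":0,"ry":0,"rz":0,"dx":0,"dy":0,"dz":0.001,"fingers":0}
    - {"rx":0,"ry":0,"rz":0,"dx":0,"dy":0,"dz":0,"fingers":0}

```text
time_s: 12.05
position: [0.5222, 0.0699, 0.1155]
tool_rot: [[0.994, 0.113, 0.0], [0.113, -0.994, -0.0], [0.0, 0.0, -1.0]]
ft_force: [-1.6, -0.1, 2.3]
grip_width: 0.0091
gripper_force: 39.9
```

>>> arm_command:
  deltas:
    - {"rx":0,"ry":0,"rz":0,"dx":0,"dy":0,"dz":0.0006,"fingers":0}
    - {"rx":0,"ry":0,"rz":0,"dx":0,"dy":0,"dz":0,"fingers":0}

```text
time_s: 12.25
position: [0.5222, 0.0699, 0.1154]
tool_rot: [[0.994, 0.113, 0.001], [0.113, -0.994, -0.0], [0.001, 0.0, -1.0]]
ft_force: [-2.7, 0.2, 7.8]
grip_width: 0.0092
gripper_force: 40.9
```

Seated: 8 N with no further travel. Releasing, lifting and moving to view the probe.

>>> arm_command:
  deltas:
    - {"rx":0,"ry":0,"rz":0,"dx":0,"dy":0,"dz":-0.0006,"fingers":0.015}
    - {"rx":0,"ry":0,"rz":0,"dx":0,"dy":0,"dz":0,"fingers":0.03}
    - {"rx":0,"ry":0,"rz":0,"dx":0,"dy":0,"dz":0,"fingers":0.045}
    - {"rx":0,"ry":0,"rz":0,"dx":0,"dy":0,"dz":0,"fingers":0.045}
    - {"rx":0,"ry":0,"rz":0,"dx":0,"dy":0,"dz":-0.01,"fingers":0.045}
    - {"rx":0,"ry":0,"rz":0,"dx":0,"dy":0,"dz":-0.025,"fingers":0.045}
    - {"rx":0,"ry":0,"rz":0,"dx":0,"dy":0,"dz":-0.04,"fingers":0.05}
    - {"rx":0,"ry":0,"rz":0,"dx":0,"dy":0,"dz":-0.045,"fingers":0.05}
    - {"rx":0,"ry":0,"rz":0,"dx":0,"dy":0,"dz":-0.045,"fingers":0.06}
    - {"rx":0,"ry":0,"rz":0,"dx":0,"dy":0,"dz":-0.045,"fingers":0.06}

```text
time_s: 13.25
position: [0.5215, 0.07, 0.3281]
tool_rot: [[0.994, 0.113, 0.001], [0.113, -0.994, -0.0], [0.001, 0.0, -1.0]]
ft_force: [0.6, -0.4, -0.4]
grip_width: 0.06
gripper_force: 0.0
```

>>> arm_command:
  deltas:
    - {"rx":0,"ry":0,"rz":0,"dx":-0.0095,"dy":-0.038,"dz":0,"fingers":0.06}
    - {"rx":0,"ry":0,"rz":0,"dx":-0.0095,"dy":-0.038,"dz":0,"fingers":0.06}
    - {"rx":0,"ry":0,"rz":0,"dx":-0.0095,"dy":-0.038,"dz":0,"fingers":0.06}
    - {"rx":0,"ry":0,"rz":0,"dx":-0.0095,"dy":-0.038,"dz":0,"fingers":0.06}
    - {"rx":0,"ry":0,"rz":0,"dx":-0.0095,"dy":-0.038,"dz":0,"fingers":0.06}
    - {"rx":0,"ry":0,"rz":0,"dx":-0.0095,"dy":-0.038,"dz":0,"fingers":0.06}
    - {"rx":0,"ry":0,"rz":0,"dx":0,"dy":0,"dz":0,"fingers":0.06}
    - {"rx":0,"ry":0,"rz":0,"dx":0,"dy":0,"dz":0,"fingers":0.06}

```text
time_s: 14.05
position: [0.4394, 0.2904, 0.3258]
tool_rot: [[0.993, 0.114, 0.001], [0.114, -0.993, -0.0], [0.001, 0.0, -1.0]]
ft_force: [-1.1, -0.5, 0.0]
grip_width: 0.0598
gripper_force: 0.0
```

```bash
cat > pr.py <<'E'
from h import *
np.set_printoptions(precision=4,suppress=True)
P=env.get_image("wrist");im=P["color"];hsv=cv2.cvtColor(im,cv2.COLOR_BGR2HSV);o=env.observe();print(o["time_s"],o["position"])
m=cv2.inRange(hsv,(45,100,30),(80,255,255));k,l,s,c=cv2.connectedComponentsWithStats(m);i=1+np.argmax(s[1:,4])
pts=np.argwhere(l==i)[:,::-1].astype(np.float32);W=np.array([atz(ray(P,p),.197)[:2] for p in pts],np.float32)
print("green",s[i],"at z=.197",cv2.minAreaRect(W*1000));x,y,w,h,_=s[i]
cv2.imwrite("pics/pr.png",im)
t=env.tip_of("grip",P);print(t[0]["location"] if t else 0, atz(ray(P,t[0]["location"]),.169) if t else 0)
E
python3 pr.py; python3 m.py w7 grip holder
python3 - <<'E'
import sys;sys.path.insert(0,".")
from h import *
a=env.get_image("side");b=env.get_image("scene");w=cv2.imread("pics/w7.png")
z=lambda P,c:cv2.resize(P["color"][c[1]-50:c[1]+50,c[0]-66:c[0]+66],None,fx=2,fy=2,interpolation=2)
f=lambda P:proj(P,(.5213,.0693,.1)).astype(int)
out=np.zeros((600,800,3),np.uint8);out[:480,:520]=w[:,60:580];out[:200,530:794]=z(a,f(a));out[210:410,530:794]=z(b,f(b));cv2.imwrite("pics/c7.png",out)
E
```

```text
14.1 [0.4399 0.2897 0.3257]
green [270 141  37  36 611] at z=.197 ((492.8338623046875, 316.2008972167969), (20.380014419555664, 21.95650291442871), 62.79741668701172)
[290.4, 158.5] [0.4915 0.316  0.169 ]
14.2 [0.4402 0.2891 0.3255] yaw 6.393018986434216 [ 0.0002 -0.0002 -1.    ] [ 0.3565 -1.0423  0.0746] 0.05989978071589636
grip [287.3, 159.4] 0.87 atz [0.4913 0.3172 0.169 ]
holder [299.9, 153.8] 0.83 atz [0.4911 0.3142 0.    ]
```

View pics/c7.png

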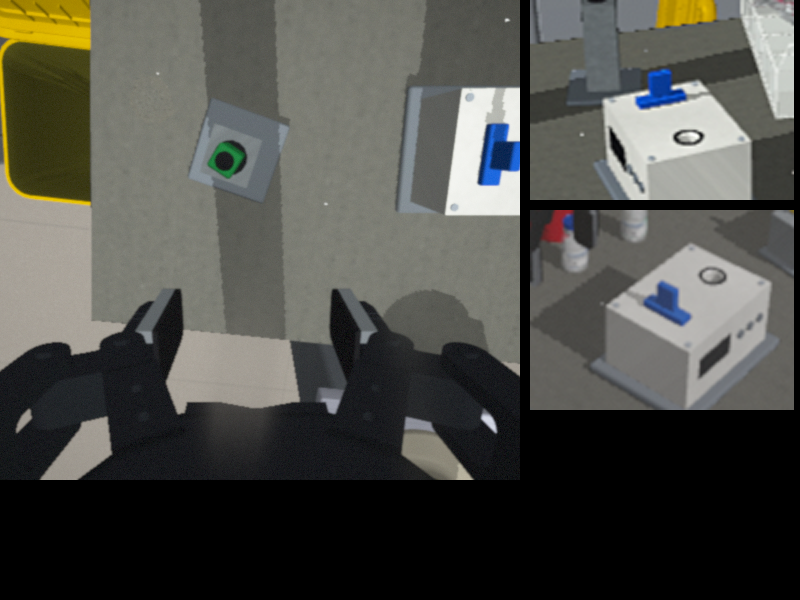

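The filter is seated flat with its head on the station (both right-hand crops). The probe's handle is at wrist (287,158), turned relative to the tool. I take a closer look from straight above to get its yaw.

>>> arm_command:
  deltas:
    - {"rx":0,"ry":0,"rz":0,"dx":-0.0107,"dy":-0.0209,"dz":0.025,"fingers":0.06}
    - {"rx":0,"ry":0,"rz":0,"dx":0,"dy":0,"dz":0.03,"fingers":0.06}
    - {"rx":0,"ry":0,"rz":0,"dx":0,"dy":0,"dz":0.03,"fingers":0.06}
    - {"rx":0,"ry":0,"rz":0,"dx":0,"dy":0,"dz":0,"fingers":0.06}
    - {"rx":0,"ry":0,"rz":0,"dx":0,"dy":0,"dz":0,"fingers":0.06}

```text
time_s: 14.9
position: [0.4273, 0.3094, 0.2412]
tool_rot: [[0.994, 0.112, 0.0], [0.112, -0.994, 0.0], [0.0, -0.0, -1.0]]
ft_force: [-0.9, -0.3, 0.8]
grip_width: 0.0604
gripper_force: 0.0
```

```bash
python3 pr.py; python3 m.py w8 grip
python3 - <<'E'
import sys;sys.path.insert(0,".")
from h import *
im=cv2.imread("pics/w8.png");hsv=cv2.cvtColor(im,cv2.COLOR_BGR2HSV);m=cv2.inRange(hsv,(45,100,30),(80,255,255))
ys,xs=np.where(m);v=hsv[...,2][m>0];print("V pct",np.percentile(v,[5,25,50,75,95]))
c=(int(np.median(xs)),int(np.median(ys)));cr=im[c[1]-50:c[1]+50,c[0]-50:c[0]+50];cv2.imwrite("pics/c8.png",cv2.resize(cr,None,fx=5,fy=5,interpolation=2));print(c)
E
```

```text
14.95 [0.4276 0.3096 0.2419]
green [ 288  121   51   52 1095] at z=.197 ((491.64886474609375, 317.3320617675781), (20.330718994140625, 20.35877227783203), 62.80537414550781)
[314.8, 144.2] [0.4928 0.3168 0.169 ]
15.05 [0.4276 0.3097 0.242 ] yaw 6.456020710972416 [ 0.0028  0.0012 -1.    ] [-0.4956  0.9106  0.4833] 0.06050086842651885
grip [315.0, 148.2] 0.88 atz [0.4912 0.3168 0.169 ]
   TRI [0.4914 0.3168 0.1733] [np.float64(0.13723139341861446), np.float64(0.137231393418555)]
V pct [ 73. 117. 138. 147. 152.]
(314, 147)
```

View pics/c8.png

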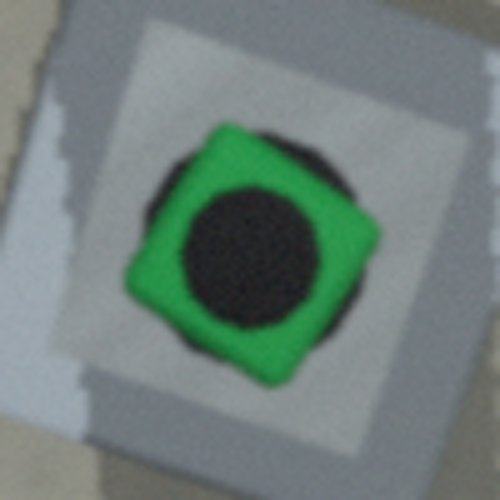

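The crop shows the square green handle top (corners at (230,130), (375,235), (275,385), (130,280)) and the round button. It fits 20.3 mm square at (0.4916, 0.3173), yaw 62.8° mod 90. The grip point measures z 0.173 by triangulation (expected 0.169). I check the joint range for the turn.

```bash
python3 -c "
from rig import env
print(env.observe()['q'])"
```

```text
[ 2.30629828e+01  1.90699197e+01  7.68158704e+01 -7.13241485e-04
  8.39586185e+01  1.06601338e+02]
```

>>> arm_command:
  deltas:
    - {"rx":0,"ry":0,"rz":-0.1405,"dx":0,"dy":0,"dz":0,"fingers":0.06}
    - {"rx":0,"ry":0,"rz":-0.1405,"dx":0,"dy":0,"dz":0,"fingers":0.06}
    - {"rx":0,"ry":0,"rz":-0.1405,"dx":0,"dy":0,"dz":0,"fingers":0.06}
    - {"rx":0,"ry":0,"rz":-0.1405,"dx":0,"dy":0,"dz":0,"fingers":0.06}
    - {"rx":0,"ry":0,"rz":-0.1405,"dx":0,"dy":0,"dz":0,"fingers":0.06}
    - {"rx":0,"ry":0,"rz":-0.1405,"dx":0,"dy":0,"dz":0,"fingers":0.06}
    - {"rx":0,"ry":0,"rz":-0.1405,"dx":0,"dy":0,"dz":0,"fingers":0.06}
    - {"rx":0,"ry":0,"rz":0,"dx":0.018,"dy":0.027,"dz":0,"fingers":0.06}
    - {"rx":0,"ry":0,"rz":0,"dx":0.018,"dy":0.0265,"dz":0,"fingers":0.06}
    - {"rx":0,"ry":0,"rz":0,"dx":0,"dy":0,"dz":0,"fingers":0.06}
    - {"rx":0,"ry":0,"rz":0,"dx":0,"dy":0,"dz":0,"fingers":0.06}

```text
time_s: 16.2
position: [0.4912, 0.3171, 0.2406]
tool_rot: [[0.457, 0.889, 0.0], [0.889, -0.457, 0.0], [0.0, 0.0, -1.0]]
ft_force: [0.8, -0.2, 0.0]
grip_width: 0.0601
gripper_force: 0.0
```

```bash
python3 pr.py
```

```text
16.25 [0.4906 0.3172 0.2408]
green [ 296  228   36   57 1415] at z=.197 ((494.5395812988281, 323.5025634765625), (31.125865936279297, 18.84604263305664), 62.73810958862305)
[315.2, 254.1] [0.492  0.3167 0.169 ]
```

Consistent to about 1 mm. Down and grip.

>>> arm_command:
  deltas:
    - {"rx":0,"ry":0,"rz":0,"dx":0.0008,"dy":0.0004,"dz":0.025,"fingers":0.06}
    - {"rx":0,"ry":0,"rz":0,"dx":0,"dy":0,"dz":0.03,"fingers":0.06}
    - {"rx":0,"ry":0,"rz":0,"dx":0,"dy":0,"dz":0.025,"fingers":0.06}
    - {"rx":0,"ry":0,"rz":0,"dx":0,"dy":0,"dz":0.0105,"fingers":0.06}
    - {"rx":0,"ry":0,"rz":0,"dx":0,"dy":0,"dz":0,"fingers":0.035}
    - {"rx":0,"ry":0,"rz":0,"dx":0,"dy":0,"dz":0,"fingers":0.022}
    - {"rx":0,"ry":0,"rz":0,"dx":0,"dy":0,"dz":0,"fingers":0.015}
    - {"rx":0,"ry":0,"rz":0,"dx":0,"dy":0,"dz":0,"fingers":0.01}
    - {"rx":0,"ry":0,"rz":0,"dx":0,"dy":0,"dz":0,"fingers":0.01}
    - {"rx":0,"ry":0,"rz":0,"dx":0,"dy":0,"dz":0,"fingers":0.01}
  squeeze: 60

```text
time_s: 17.3
position: [0.4921, 0.3181, 0.1515]
tool_rot: [[0.457, 0.89, 0.003], [0.89, -0.457, 0.001], [0.002, 0.002, -1.0]]
ft_force: [-1.4, 0.1, 6.0]
grip_width: 0.0194
gripper_force: 59.1
```

>>> arm_command:
  deltas:
    - {"rx":0,"ry":0,"rz":0,"dx":0,"dy":0,"dz":-0.006,"fingers":0.01}
    - {"rx":0,"ry":0,"rz":0,"dx":0,"dy":0,"dz":-0.014,"fingers":0.01}
    - {"rx":0,"ry":0,"rz":0,"dx":0,"dy":0,"dz":-0.025,"fingers":0.01}
    - {"rx":0,"ry":0,"rz":0,"dx":0,"dy":0,"dz":-0.03,"fingers":0.01}
    - {"rx":0,"ry":0,"rz":0,"dx":0,"dy":0,"dz":-0.03,"fingers":0.01}
    - {"rx":0,"ry":0,"rz":0,"dx":0,"dy":0,"dz":-0.03,"fingers":0.01}
    - {"rx":0,"ry":0,"rz":0,"dx":0,"dy":0,"dz":-0.025,"fingers":0.01}
    - {"rx":0,"ry":0,"rz":0,"dx":0,"dy":0,"dz":-0.01,"fingers":0.01}
    - {"rx":0,"ry":0,"rz":0,"dx":0,"dy":0,"dz":0,"fingers":0.01}

```text
time_s: 18.2
position: [0.4917, 0.3177, 0.3209]
tool_rot: [[0.457, 0.89, 0.002], [0.89, -0.457, 0.001], [0.002, 0.002, -1.0]]
ft_force: [0.9, -0.6, -1.5]
grip_width: 0.0192
gripper_force: 58.5
```

>>> arm_command:
  deltas:
    - {"rx":0,"ry":0,"rz":0,"dx":-0.0141,"dy":0.0095,"dz":0,"fingers":0.01}
    - {"rx":0,"ry":0,"rz":0,"dx":-0.0282,"dy":0.019,"dz":0,"fingers":0.01}
    - {"rx":0,"ry":0,"rz":0,"dx":-0.0282,"dy":0.019,"dz":0,"fingers":0.01}
    - {"rx":0,"ry":0,"rz":0,"dx":-0.0282,"dy":0.019,"dz":0,"fingers":0.01}
    - {"rx":0,"ry":0,"rz":0,"dx":-0.0282,"dy":0.019,"dz":0,"fingers":0.01}
    - {"rx":0,"ry":0,"rz":0,"dx":-0.0282,"dy":0.019,"dz":0,"fingers":0.01}
    - {"rx":0,"ry":0,"rz":0,"dx":-0.0282,"dy":0.019,"dz":0,"fingers":0.01}
    - {"rx":0,"ry":0,"rz":0,"dx":-0.0282,"dy":0.019,"dz":0,"fingers":0.01}
    - {"rx":0,"ry":0,"rz":0,"dx":-0.0282,"dy":0.019,"dz":0,"fingers":0.01}
    - {"rx":0,"ry":0,"rz":0,"dx":-0.0282,"dy":0.0185,"dz":0,"fingers":0.01}
    - {"rx":0,"ry":0,"rz":0,"dx":-0.0141,"dy":0.009,"dz":0,"fingers":0.01}
    - {"rx":0,"ry":0,"rz":0,"dx":0,"dy":0,"dz":0,"fingers":0.01}

```text
time_s: 19.4
position: [0.5304, -0.0221, 0.3181]
tool_rot: [[0.46, 0.888, -0.003], [0.888, -0.46, 0.0], [-0.001, -0.003, -1.0]]
ft_force: [0.3, -0.2, -1.0]
grip_width: 0.0192
gripper_force: 58.6
```

>>> arm_command:
  deltas:
    - {"rx":0,"ry":0,"rz":0,"dx":0,"dy":0,"dz":0.02,"fingers":0.01}
    - {"rx":0,"ry":0,"rz":0,"dx":0,"dy":0,"dz":0.02,"fingers":0.01}
    - {"rx":0,"ry":0,"rz":0,"dx":0,"dy":0,"dz":0,"fingers":0.01}
    - {"rx":0,"ry":0,"rz":0,"dx":0,"dy":0,"dz":0,"fingers":0.01}

```text
time_s: 19.8
position: [0.5307, -0.0191, 0.2799]
tool_rot: [[0.456, 0.89, -0.001], [0.89, -0.456, 0.0], [-0.0, -0.001, -1.0]]
ft_force: [-0.4, -0.7, -0.4]
grip_width: 0.0193
gripper_force: 58.7
```

```bash
cat > rod.py <<'E'
from h import *
np.set_printoptions(precision=4,suppress=True)
o=env.observe();R=np.array(o["tool_rot"]);T=np.array(o["position"]);print(o["time_s"],T,R[:,2],o["ft_force"])
rs={q:[] for q in("probe","band","grip","guide_mouth")}
off=dict(probe=.141,band=.081,grip=-.018)
for n in("side","scene","wrist"):
    P=env.get_image(n);cv2.imwrite(f"pics/r_{n}.png",P["color"])
    red=cv2.inRange(cv2.cvtColor(P["color"],cv2.COLOR_BGR2HSV),(0,130,60),(8,255,255))|cv2.inRange(cv2.cvtColor(P["color"],cv2.COLOR_BGR2HSV),(172,130,60),(180,255,255))
    pb=proj(P,T+R@[0,0,.081]);k,l,s,c=cv2.connectedComponentsWithStats(red)
    for i in range(1,k):
        if np.hypot(*(c[i]-pb))<15 and s[i,4]>4: print("  red",n,c[i],s[i],"exp",pb)
    for q in rs:
        t=env.tip_of(q,P)
        if t:
            X=T+R@[0,0,off[q]] if q in off else (.5313,-.02,.1)
            print(n,q,np.array(t[0]["location"]),round(t[0]["p"],2),"exp",proj(P,X));rs[q].append(ray(P,t[0]["location"])) 
for q,r in rs.items():
    if len(r)>1: print(q,*tri(r))
E
python3 rod.py
```

```text
19.8 [ 0.5307 -0.0191  0.2799] [-0.0008  0.0003 -1.    ] [-0.3916 -0.6517 -0.3997]
  red side [286.1  235.55] [284 234   5   5  20] exp [286.6676 233.9362]
side probe [287.7 259. ] 0.91 exp [287.5222 258.8329]
side band [284.5 234.8] 0.6 exp [286.6676 233.9362]
side grip [282.8 189.9] 0.68 exp [285.1701 190.3144]
side guide_mouth [288.8 274.3] 0.95 exp [288.5017 274.5255]
  red scene [367. 225.] [366 224   3   3   9] exp [365.6981 224.4971]
scene probe [363.7 245.2] 0.66 exp [364.0926 245.668 ]
scene band [365.  222.4] 0.51 exp [365.6981 224.4971]
scene grip [367.9 185.7] 0.62 exp [368.5721 186.5987]
scene guide_mouth [362.1 257.3] 0.86 exp [363.1195 258.4163]
wrist probe [312.1 228.3] 0.7 exp [313.3043 228.1175]
wrist band [314.6 249. ] 0.71 exp [312.9246 249.4535]
wrist grip [315.2 328.4] 0.96 exp [311.6011 323.8436]
wrist guide_mouth [314.3 218.4] 0.89 exp [314.728  218.8052]
probe [ 0.5307 -0.019   0.1392] [np.float64(0.7997361542345675), np.float64(1.0802849843719353), np.float64(1.0671104855501548)]
band [ 0.5303 -0.0193  0.2003] [np.float64(5.255298516277033), np.float64(4.155747628164231), np.float64(1.6086670751421264)]
grip [ 0.5297 -0.0187  0.2998] [np.float64(3.834812742831226), np.float64(2.186238454172386), np.float64(2.5234103474298157)]
guide_mouth [ 0.5324 -0.0194  0.1014] [np.float64(1.2074366643875865), np.float64(1.831070895695712), np.float64(1.1520608990185597)]
```

Three cameras agree: rod tip (0.531, −0.019), hole (0.532, −0.0195), tip and band heights as expected. I lower to just above the mouth and compare tip and hole again at nearly the same height.

>>> arm_command:
  deltas:
    - {"rx":0,"ry":0,"rz":0,"dx":-0.0003,"dy":0.0008,"dz":0.012,"fingers":0.01}
    - {"rx":0,"ry":0,"rz":0,"dx":0,"dy":0,"dz":0.012,"fingers":0.01}
    - {"rx":0,"ry":0,"rz":0,"dx":0,"dy":0,"dz":0.008,"fingers":0.01}
    - {"rx":0,"ry":0,"rz":0,"dx":0,"dy":0,"dz":0,"fingers":0.01}
    - {"rx":0,"ry":0,"rz":0,"dx":0,"dy":0,"dz":0,"fingers":0.01}

```text
time_s: 21.05
position: [0.5316, -0.0202, 0.2482]
tool_rot: [[0.457, 0.89, 0.0], [0.89, -0.457, -0.0], [0.0, 0.0, -1.0]]
ft_force: [0.9, 0.7, -0.3]
grip_width: 0.0193
gripper_force: 58.7
```

```bash
python3 rod.py
python3 - <<'E'
import sys;sys.path.insert(0,".")
from h import *
from st import run
P=env.get_image("wrist");R=run(P)
E
```

```text
21.05 [ 0.5316 -0.0202  0.2482] [ 0.0003 -0.0001 -1.    ] [ 0.8713  0.7002 -0.3494]
  red side [287.2857 249.3571] [286 248   4   4  14] exp [287.7345 247.3718]
side probe [287.  274.8] 0.85 exp [288.59   271.7026]
side band [290.2 249.5] 0.76 exp [287.7345 247.3718]
side grip [285.1 204.9] 0.81 exp [286.2367 204.7706]
side guide_mouth [290.1 273.7] 0.55 exp [288.5017 274.5255]
  red scene [366.1429 236.2857] [365 235   3   3   7] exp [364.7968 235.4605]
scene probe [363.6 253.8] 0.55 exp [363.2283 255.9493]
scene band [369.  235.1] 0.57 exp [364.7968 235.4605]
scene grip [369.1 201.3] 0.51 exp [367.601  198.8297]
scene guide_mouth [362.4 256.3] 0.92 exp [363.1195 258.4163]
wrist probe [315.9 228.2] 0.62 exp [314.212  228.3678]
wrist band [316.8 246.9] 0.93 exp [313.9334 249.8168]
wrist grip [315.1 324.3] 0.92 exp [312.961  324.6862]
wrist guide_mouth [312.5 225.1] 0.94 exp [313.7219 226.4025]
probe [ 0.5314 -0.0233  0.1057] [np.float64(5.709354237990698), np.float64(5.257681428260936), np.float64(2.5990152033521032)]
band [ 0.5323 -0.0258  0.1641] [np.float64(3.288473443243629), np.float64(6.657478819375398), np.float64(5.679681976040262)]
grip [ 0.5295 -0.0207  0.2637] [np.float64(2.505922995133044), np.float64(3.0609963912312157), np.float64(2.494666478696703)]
guide_mouth [ 0.5335 -0.0197  0.1032] [np.float64(2.1250947225618266), np.float64(1.7249897192237713), np.float64(2.7796612602897985)]
top [0.5264 0.0248] [0.1209 0.1607] 6.428747653961182
hole [ 0.5223 -0.0331] [0.0665 0.0346] 55.59476852416992 ell [ 0.5229 -0.0271] [0.0348 0.0642]
hole [0.5212 0.07  ] [0.0638 0.0206] 6.613460063934326 ell [0.5191 0.0697] [0.022  0.0744]
```

Run:
```python
from h import *
im=cv2.imread("pics/r_wrist.png");g=cv2.cvtColor(im,cv2.COLOR_BGR2GRAY)
for r in range(190,268,6): print(r,*g[r,270:358:3])
print("red-ish")
for r in range(238,262,3): print(r,*(im[r,300:330:2,2].astype(int)-im[r,300:330:2,1]))
```

```text
190 237 238 238 235 238 237 238 238 239 238 238 240 240 238 238 238 238 237 238 238 237 236 236 237 236 237 238 236 238 237
196 237 236 237 238 237 237 235 237 237 236 238 238 239 237 238 236 238 239 240 239 240 238 236 236 236 237 236 235 218 188
202 236 236 235 237 237 237 235 237 238 236 237 237 237 238 236 238 238 238 240 239 240 239 237 238 237 236 219 190 190 190
208 240 239 239 238 239 238 239 238 239 240 237 190 113 99 62 92 73 124 163 236 239 236 220 192 189 190 188 188 201 236
214 238 238 238 238 239 239 239 239 238 145 51 87 181 212 209 212 225 223 110 87 130 186 190 189 194 222 236 237 237 235
220 239 238 238 238 239 240 239 239 172 54 150 155 123 121 123 127 125 119 132 140 91 103 196 236 237 236 236 236 237 237
226 240 238 239 239 239 241 241 235 97 72 172 130 126 125 116 106 113 124 127 226 124 101 221 237 237 236 236 236 237 238
232 240 240 239 240 240 239 240 239 123 59 171 167 125 123 110 97 104 118 186 202 105 142 236 236 237 237 236 236 235 237
238 239 239 238 238 240 239 240 241 241 122 80 92 172 169 109 101 108 146 146 95 148 234 236 237 237 235 235 235 237 237

[... 174 characters left out ...]
40 196 106 105 105 115 231 237 235 234 234 234 233 236 236 236 209 135
256 241 242 241 241 241 240 240 240 240 241 241 240 240 209 106 105 107 123 234 237 236 237 236 233 232 180 129 126 129 128
262 242 244 242 240 239 239 241 241 241 241 240 239 226 143 84 90 92 99 171 229 234 228 174 139 135 133 131 112 125 127
red-ish
238 -2 -1 -2 -4 0 -4 -2 -2 -4 -4 -4 -2 -1 -2 -2
241 -1 -1 -2 -2 -2 -4 -5 -1 -4 -5 -4 -2 -1 1 -1
244 -1 -2 -3 -1 0 5 21 31 34 29 17 1 -2 -2 -1
247 0 -1 -2 1 0 38 54 61 54 37 38 15 0 -2 -1
250 -1 -1 -1 -1 2 44 10 -3 -4 -4 16 30 0 0 -2
253 -1 -1 -1 -1 10 38 -5 -5 -5 -3 -3 16 -1 -2 -2
256 -1 -1 -1 -2 0 0 -3 -6 -6 -5 -3 -1 -1 -1 -2
259 -1 -2 -2 -2 -1 -5 -2 -6 -6 -4 -3 -4 -1 -2 -2
```

In the wrist picture the ring is centred at col 313.7 and the rod near col 315–316, about 1 mm off. I cross-check at sub-pixel level in the fixed cameras, using the clean start pictures for the ring.

Run:
```python
from h import *
np.set_printoptions(precision=2,suppress=True)
for n in("side","scene"):
    P=env.get_image(n);a=cv2.imread(f"pics/{n}0.png");b=P["color"]
    c=proj(P,(.5314,-.0199,.1));x,y=np.round(c).astype(int)
    g=cv2.cvtColor(a,cv2.COLOR_BGR2GRAY)[y-14:y+15,x-16:x+17];G=cv2.resize(g,None,fx=8,fy=8,interpolation=cv2.INTER_CUBIC)
    m=(G<150).astype(np.uint8);k,l,s,_=cv2.connectedComponentsWithStats(m)
    best=min((i for i in range(1,k) if s[i,4]>800),key=lambda i:np.hypot(s[i,0]+s[i,2]/2-132,s[i,1]+s[i,3]/2-116))
    cn=max(cv2.findContours((l==best).astype(np.uint8),0,2)[0],key=cv2.contourArea);e=cv2.fitEllipse(cn)
    ring=np.array(e[0])/8-.5+[x-16+.06,y-14+.06];print(n,"ring",ring,"size",np.array(e[1])/8,"model",c)
    # rod: difference to the clean picture, centroid column per row between tip and band top
    d=np.abs(b.astype(int)-a).sum(2)
    for z in(.125,.135,.145,.155,.165,.175,.185):
        q=proj(P,(.5314,-.0199,z));r=int(round(q[1]));xs=np.arange(int(q[0])-6,int(q[0])+8);w=d[r,xs].astype(float);w[w<60]=0
        print("  z",z,"exp col",round(q[0],2),"rod",round((w*xs).sum()/max(w.sum(),1),2),w.astype(int))
```

```text
side ring [287.71 275.2 ] size [ 9.46 17.21] model [288.53 274.5 ]
  z 0.125 exp col 288.19 rod 288.66 [201 202 202 209 152   0   0  82 111 213 210 199 199 204]
  z 0.135 exp col 288.05 rod 288.08 [  0   0   0   0  97 209 289 278 100   0   0   0   0   0]
  z 0.145 exp col 287.9 rod 285.38 [419 405 417 431 404 273 212 288 329 232 163  75   0   0]
  z 0.155 exp col 287.76 rod 284.44 [448 484 493 493 398 278 286 361 216   0   0   0   0   0]
  z 0.165 exp col 287.62 rod 288.01 [  0   0   0   0 109 223 260 362 368 146   0   0   0  65]
  z 0.175 exp col 287.47 rod 286.95 [  0   0   0   0  79 247 276 198  82   0   0   0   0   0]
  z 0.185 exp col 287.33 rod 286.8 [  0   0   0   0 131 277 281 191  77   0   0   0   0   0]
scene ring [363.09 264.55] size [32.99 52.51] model [363.06 258.41]
  z 0.125 exp col 363.7 rod 361.06 [141 141 142 141 144 141   0  76   0   0  93  79   0   0]
  z 0.135 exp col 363.96 rod 360.56 [144 142 142 133 128 113   0   0  88 103   0   0   0   0]
  z 0.145 exp col 364.22 rod 366.05 [  0   0   0   0   0   0   0  71 116  86   0   0   0   0]
  z 0.155 exp col 364.48 rod 366.46 [  0   0   0   0   0   0   0   0 112  94   0   0   0   0]
  z 0.165 exp col 364.75 rod 365.99 [  0   0   0   0   0   0   0  97 104  95   0   0   0   0]
  z 0.175 exp col 365.02 rod 366.99 [  0   0   0   0   0   0   0  99 142  97   0   0   0   0]
  z 0.185 exp col 365.29 rod 367.05 [  0   0   0   0   0   0   0  74 121  89   0   0   0   0]
```

Run:
```python
from h import *
np.set_printoptions(precision=2,suppress=True)
P=env.get_image("wrist");g=cv2.cvtColor(P["color"],cv2.COLOR_BGR2GRAY)
for r in range(204,250,1): print(r,*g[r,296:334:2])
s0=cv2.cvtColor(cv2.imread("pics/scene0.png"),cv2.COLOR_BGR2GRAY);print("scene ring")
for r in range(249,268): print(r,*s0[r,348:380])
```

```text
204 239 239 238 239 240 237 237 236 231 232 235 237 237 239 239 240 239 239 239
205 239 238 239 239 238 236 228 227 193 197 215 220 233 239 239 239 239 239 240
206 239 239 239 239 235 219 180 184 111 131 155 136 208 229 238 239 240 239 238
207 238 239 239 234 221 155 105 126 67 86 99 78 174 178 223 239 239 238 238
208 240 239 238 210 181 110 60 92 65 79 78 70 143 113 161 230 239 239 237
209 240 238 223 147 124 99 55 74 65 65 70 72 108 84 114 196 230 238 235
210 241 234 186 84 69 66 55 69 72 78 78 72 85 73 97 140 203 235 221
211 239 218 157 66 55 60 68 98 128 147 131 102 81 75 88 96 148 227 203
212 235 164 109 73 54 82 122 164 200 219 206 162 121 87 81 83 115 210 194
213 227 115 67 66 68 135 186 209 218 226 226 222 187 132 85 81 109 186 184
214 204 81 53 61 111 183 210 212 208 207 220 225 228 201 107 85 96 125 163
215 182 89 52 82 172 201 201 196 193 192 196 205 226 227 161 87 90 90 143
216 133 103 59 127 197 183 179 189 192 189 190 192 199 220 204 106 88 88 128
217 80 78 67 165 197 155 150 179 188 188 189 184 167 186 224 130 89 89 121
218 59 54 97 184 173 135 132 153 175 177 176 162 
[... 4102 characters left out ...]
64 92 113 124 130 130 129 128 127 128 127 127
263 125 124 124 125 125 127 127 125 125 125 126 121 115 109 99 89 86 88 96 105 111 120 128 128 127 129 130 128 127 127 128 126
264 123 122 124 124 125 125 126 124 124 124 125 126 126 126 123 119 117 119 122 127 128 127 127 128 127 128 128 127 127 127 127 128
265 123 122 123 123 124 124 125 125 125 124 125 124 125 127 126 126 126 125 126 127 126 126 126 126 126 126 128 128 128 128 129 128
266 124 124 124 123 124 124 124 126 124 124 123 125 125 126 126 126 127 126 126 125 126 127 126 126 126 126 127 127 128 127 127 128
267 124 123 124 124 125 123 125 125 125 125 125 124 124 124 126 126 126 125 125 125 126 126 126 126 126 126 126 126 126 127 127 126
```

All three views now agree: the rod is about 1.9 mm off along tool +y and 2.0 mm along −x from the hole axis. I correct that while still above the mouth, then recheck.

>>> arm_command:
  deltas:
    - {"rx":0,"ry":0,"rz":0,"dx":0.002,"dy":-0.0019,"dz":0,"fingers":0.01}
    - {"rx":0,"ry":0,"rz":0,"dx":0,"dy":0,"dz":0,"fingers":0.01}
    - {"rx":0,"ry":0,"rz":0,"dx":0,"dy":0,"dz":0,"fingers":0.01}

```text
time_s: 22.3
position: [0.5307, -0.0173, 0.2478]
tool_rot: [[0.457, 0.89, 0.0], [0.89, -0.457, 0.0], [0.0, 0.0, -1.0]]
ft_force: [0.3, 0.6, -0.1]
grip_width: 0.0195
gripper_force: 58.7
```

Run:
```python
from h import *
P=env.get_image("wrist");g=cv2.cvtColor(P["color"],cv2.COLOR_BGR2GRAY);print(env.observe()["position"])
for r in range(204,252,2): print(r,*g[r,290:340:2])
```

```text
[ 0.53071629 -0.01740968  0.24784086]
204 236 236 238 238 238 236 237 236 238 239 238 237 237 238 238 239 238 239 239 237 239 240 238 238 238
206 236 237 237 239 239 238 238 238 240 239 237 237 236 236 237 237 239 238 239 239 239 239 239 239 239
208 237 237 239 238 240 239 238 239 238 231 220 200 163 153 195 182 222 232 237 239 239 240 238 235 220
210 238 236 239 238 239 238 239 231 220 143 79 126 86 82 118 73 120 132 178 232 238 236 220 198 192
212 239 239 240 239 239 239 231 144 85 107 60 74 66 74 78 71 90 82 103 172 191 195 191 186 189
214 239 240 239 239 239 219 153 107 55 74 89 122 151 167 163 142 115 87 97 97 100 163 191 190 191
216 239 239 239 239 234 134 59 68 69 135 200 214 220 219 223 229 226 181 103 87 94 132 164 190 190
218 239 239 238 235 185 119 59 80 172 195 192 191 188 188 191 195 206 205 143 100 89 92 124 185 202
220 239 239 240 217 89 59 66 146 190 157 135 157 172 177 177 164 136 139 144 139 97 98 118 197 233
222 239 239 238 196 96 52 113 178 149 127 125 123 123 127 129 125 124 128 142 154 136 100 101 155 234
224 240 240 233 129 84 64 153 171 130 123 124 123 122 126
[... 651 characters left out ...]
8 240 239 240 234 181 77 65 122 175 169 138 107 98 101 104 110 143 184 212 179 112 107 127 220 237
240 238 239 241 241 198 86 89 75 123 179 155 110 99 104 107 117 171 197 176 111 103 131 201 235 235
242 240 241 241 241 235 180 117 72 79 117 137 109 98 103 105 118 167 140 100 110 109 159 232 238 236
244 240 240 242 241 241 234 169 103 120 76 95 92 86 87 92 101 103 103 98 120 197 231 237 236 237
246 240 241 243 242 244 241 237 218 148 82 88 86 93 98 93 95 97 126 140 177 232 238 237 237 236
248 241 242 244 243 243 241 241 239 231 185 114 104 104 108 107 104 111 175 229 237 239 237 237 235 234
250 242 243 243 243 243 242 241 240 239 231 136 106 100 104 109 112 138 230 238 237 237 235 235 235 235
```

Centred now: ring centre ≈ (316.5, 228.7), rod ≈ (316.3, 230.8) with the expected 2-row height shift. Lowering.

>>> arm_command:
  deltas:
    - {"rx":0,"ry":0,"rz":0,"dx":0,"dy":0,"dz":0.004,"fingers":0.01}
    - {"rx":0,"ry":0,"rz":0,"dx":0,"dy":0,"dz":0.008,"fingers":0.01}
    - {"rx":0,"ry":0,"rz":0,"dx":0,"dy":0,"dz":0.01,"fingers":0.01}
    - {"rx":0,"ry":0,"rz":0,"dx":0,"dy":0,"dz":0.01,"fingers":0.01}
    - {"rx":0,"ry":0,"rz":0,"dx":0,"dy":0,"dz":0.01,"fingers":0.01}
    - {"rx":0,"ry":0,"rz":0,"dx":0,"dy":0,"dz":0.01,"fingers":0.01}
    - {"rx":0,"ry":0,"rz":0,"dx":0,"dy":0,"dz":0.006,"fingers":0.01}
    - {"rx":0,"ry":0,"rz":0,"dx":0,"dy":0,"dz":0.004,"fingers":0.01}
    - {"rx":0,"ry":0,"rz":0,"dx":0,"dy":0,"dz":0,"fingers":0.01}
    - {"rx":0,"ry":0,"rz":0,"dx":0,"dy":0,"dz":0,"fingers":0.01}

```text
time_s: 23.35
position: [0.5309, -0.0175, 0.1861]
tool_rot: [[0.457, 0.89, 0.001], [0.89, -0.457, -0.0], [0.0, 0.001, -1.0]]
ft_force: [-0.2, -0.7, -1.2]
grip_width: 0.0196
gripper_force: 58.7
```

```bash
cat > chk.py <<'E'
from h import *
np.set_printoptions(precision=4,suppress=True)
z=[]
for _ in range(4):
    P=env.get_image("wrist");o=env.observe();z.append(o["position"])
print(np.mean(z,0),o["ft_force"],o["time_s"])
im=P["color"].astype(int);g=cv2.cvtColor(P["color"],cv2.COLOR_BGR2GRAY);T=np.mean(z,0);R=np.array(o["tool_rot"])
h=proj(P,(.5314,-.0199,.1));print("mouth px",h,"band exp",proj(P,T+R@[0,0,.081]))
for r in range(int(h[1])-26,int(h[1])+30,2): print(r,*g[r,288:344:2],"| red",*np.clip(im[r,306:328:2,2]-im[r,306:328:2,1],-9,99))
for n in("side","scene"):
    Q=env.get_image(n);d=Q["color"].astype(int);d=d[...,2]-d[...,1];c=np.round(proj(Q,(.5314,-.0199,.1))).astype(int);print(n,c)
    for r in range(c[1]-6,c[1]+7): print(r,*d[r,c[0]-5:c[0]+7])
E
python3 chk.py
```

```text
[ 0.5309 -0.0175  0.1862] [-0.028   0.7502 -0.2641] 23.55
mouth px [316.0336 250.3097] band exp [313.6919 249.7384]
224 237 237 238 237 238 237 238 239 238 237 236 231 223 218 222 227 223 229 237 237 238 239 238 238 237 238 238 236 | red -1 0 -2 -1 -2 -1 -1 -2 -1 -1 -1
226 237 238 238 238 237 238 237 238 232 195 143 172 125 76 109 168 94 122 192 218 232 238 237 237 237 232 220 204 | red -3 -1 -1 0 0 -1 -2 1 -1 -2 -2
228 237 237 238 239 238 237 232 196 171 97 67 88 105 76 88 114 83 94 130 104 144 217 236 233 218 196 192 188 | red -3 -2 -1 -1 0 -1 0 -1 1 -1 -2
230 238 238 238 238 238 229 141 65 94 104 66 71 75 75 77 85 85 90 102 93 102 157 163 187 194 191 191 186 | red -3 -1 -2 -2 -1 -2 -1 0 -2 0 -2
232 238 239 239 238 215 158 118 60 64 74 72 95 134 146 153 149 132 108 97 97 104 117 99 128 180 191 189 189 | red -2 -1 -2 -5 -3 0 1 -3 -2 -1 -2
234 237 238 239 225 117 71 81 63 71 121 174 205 215 216 216 219 224 220 184 128 98 100 103 117 151 180 189 190 | red -2 -2 -2 -1 -1 -1 -1 -2 -1 -3 -2
236 239 237 233 193 81 60 64 83 151 204 198 167 131 119 119 123 154 201 220 204 135 101 106 111 11
[... 3314 characters left out ...]
 0 -1
274 -4 10 78 176 163 93 12 -4 -3 -1 0 0
275 -5 8 82 170 161 91 14 -3 -1 -2 0 -1
276 -3 -3 41 96 90 48 6 -5 -2 -1 -1 -2
277 -1 -5 -7 -11 -12 -8 -5 -3 -1 -1 -2 -3
278 -1 -1 -5 -8 -9 -5 -3 -1 -1 -1 -1 -2
279 -1 -1 -2 -1 -2 -1 0 -1 -1 -2 -2 -1
280 -2 -2 -1 -1 -2 -2 -2 -2 -1 0 -1 -1
scene [363 258]
252 1 2 2 1 2 -2 -3 -2 0 2 1 2
253 2 2 2 2 1 -2 -4 -3 1 1 1 1
254 1 2 2 1 0 -2 -4 -3 1 2 1 2
255 1 1 2 2 1 -2 -4 -2 1 1 1 1
256 1 1 1 5 14 20 20 30 20 2 1 2
257 1 1 2 6 18 49 63 57 23 1 0 1
258 1 1 1 6 19 65 91 63 18 1 1 1
259 0 1 1 4 14 60 85 56 14 1 1 2
260 2 1 2 1 5 28 33 20 5 0 1 2
261 2 1 1 1 0 3 2 0 2 0 1 1
262 2 2 2 1 0 -2 0 0 1 1 1 1
263 1 2 1 2 2 2 1 2 1 1 1 2
264 1 2 1 2 2 2 2 1 2 1 1 1
```

Everything agrees: the band is about 4.8 mm above the mouth and the rod is centred in side (287.6 vs ring 287.7) and scene (364.0 vs 364.05). Final 5 mm.

>>> arm_command:
  deltas:
    - {"rx":0,"ry":0,"rz":0,"dx":0,"dy":0,"dz":0.003,"fingers":0.01}
    - {"rx":0,"ry":0,"rz":0,"dx":0,"dy":0,"dz":0.002,"fingers":0.01}
    - {"rx":0,"ry":0,"rz":0,"dx":0,"dy":0,"dz":0,"fingers":0.01}
    - {"rx":0,"ry":0,"rz":0,"dx":0,"dy":0,"dz":0,"fingers":0.01}
    - {"rx":0,"ry":0,"rz":0,"dx":0,"dy":0,"dz":0,"fingers":0.01}

```text
time_s: 24.15
position: [0.5307, -0.0175, 0.1808]
tool_rot: [[0.457, 0.89, 0.0], [0.89, -0.457, -0.0], [-0.0, 0.0, -1.0]]
ft_force: [-0.3, 0.2, -0.7]
grip_width: 0.0189
gripper_force: 58.7
```

```bash
python3 chk.py | grep -v "|"
```

```text
[ 0.5308 -0.0175  0.1809] [-0.0762 -0.6484 -1.0789] 24.35
mouth px [316.3487 252.6131] band exp [313.7088 249.7528]
side [289 274]
268 -1 -1 -6 -11 -10 -5 -2 -1 -1 -2 -1 -1
269 -1 -2 -6 -11 -9 -3 -1 -2 -2 -1 -3 -1
270 -2 -2 -6 -10 -9 -4 -4 -2 -2 -1 -1 -1
271 -3 -2 -8 -11 -10 -6 -1 -1 -2 -2 -1 -1
272 -2 -2 -10 -14 -13 -7 -1 -2 -2 -3 -2 -2
273 -1 8 6 -11 -9 11 6 -2 0 -1 -1 -1
274 -2 16 46 39 36 59 14 -3 -2 0 0 -1
275 -4 17 96 165 148 95 16 -3 -3 -1 0 0
276 -5 11 95 186 166 100 18 -6 -3 0 -1 -2
277 -4 3 85 169 152 102 32 -2 -1 0 -2 -3
278 -3 -3 34 61 51 37 14 -1 -1 -2 -1 -2
279 -2 -5 -6 -8 -7 -6 -4 -3 -3 -1 -1 -1
280 -3 -3 -3 -4 -3 -3 -1 -1 -1 -1 -1 -1
scene [363 258]
252 2 3 1 1 1 -1 -3 -2 0 1 2 2
253 1 2 2 1 1 -2 -3 -3 -1 2 1 2
254 2 1 2 2 2 -1 -3 -2 0 2 2 2
255 1 3 1 2 0 -2 -3 -4 1 2 1 1
256 1 -1 1 3 2 -3 -4 -2 0 1 1 2
257 1 1 3 8 9 0 -2 4 7 2 1 0
258 1 -1 2 10 17 29 31 27 14 1 1 2
259 1 2 2 6 21 61 75 53 17 2 1 2
260 2 1 2 9 29 72 91 59 15 1 1 1
261 2 1 0 7 26 63 72 43 8 1 1 2
262 2 2 1 1 8 23 28 15 0 1 1 2
263 2 2 1 1 1 -1 0 1 1 1 2 1
264 1 2 1 2 2 2 1 2 2 1 1 2
```

Band level with the mouth (side axis row 275.25 vs ring 275.2; scene 258.9 vs 258.6), centred, no contact force. Handing in.

```bash
python3 -c "
from rig import env
print(env.close_job())"
```

```text
the job is handed in; nothing more can be done
None
```

The job is handed in: the blue filter is seated flat in the station slot and released, and the gripper holds the probe still and centred in the guide hole with its red band level with the mouth. It took about 24 s of the 58 s, and the wrist force readings showed no contact with the station as the probe went in.

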